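Set the candle warmer and start it

ROBOT

A 7-joint arm with a two-finger parallel gripper is mounted at the origin on a cart in front of the work surface, level with it; the furniture and walls round the work are solid. World frame = base frame: x ahead of the robot, y to its left, z up, the work surface at z = 0. Lengths are in m, angles in rad, forces in N, time in s.
With the tool pointing down it reaches from about 0.425 to 1.025 m from the base axis. Payload 3.6 kg.
Tool frame: the origin (TCP) lies at the centre of the arm's flange, where the gripper is bolted on; the fingertips stand 173 mm ahead of it and the grasp point (between the pads) lies tcp_to_grasp ahead of it (tcp_to_grasp is the distance from the TCP to the grasp point, in m); z points along the fingers, y is the line along which they close (so a half turn about z gives the same grasp; the last joint's range is limited). The gripper opens to 85 mm and grips with 20 to 120 N. Pads are 22 mm wide; open, the fingers measure 114 mm over their backs; the gripper's body (76 mm by 85 mm) begins 54 mm behind the grasp point. The pads swing forward as they close: fully open they stand 13 mm farther back than shut.
Start: joints at [-1.274, 0.591, 0.048, 1.609, -0.033, 0.943, -0.034], TCP at [0.276, 0.67, 0.405] pointing down, gripper open.
Joint ranges: [-2.69, 2.69], [-0.47, 2.24], [-1.27, 1.36], [0.19, 2.51], [-1.53, 4.68], [0.08, 2.07], [-3.09, 3.09]. Speed limits (rad/s): [2.57, 2.57, 3.14, 3.14, 3.14, 3.14, 3.14].

INTERFACE

Orientations are given as a rotation vector (axis times angle).
In Python, from bench import * gives the robot as it stands.
- The arm moves only by the shell command python3 -m pendant 'ROWS' [FORCE]. ROWS is JSON, a list of rows, each an object with "slide": the shift along the tool's x, y, z in units of 40 mm (1.0 is 40 mm), a list of three; "rotation": the turn, a rotation vector about the tool's x, y, z in units of 6 degrees (1.0 is 6 degrees), a list of three; "grip": the opening, from 0 (shut) to 1 (fully open). A call has exactly 8 rows; each row shifts and turns the commanded pose from where the row before left it, along the tool's axes as they then stand; what a row does not reach is not made up. A row lasts 1/12 s, in which the tool goes at most 41.7 mm and 7.16 degrees, less where a joint would pass 70% of its speed; a pose out of reach is approached as far as the arm can. A call is refused whole if a number of a shift passes 1 or a number of a turn 1, either way. A call with a gripper value outside its range is refused whole. The fingers move at their own pace and stop on an object; FORCE is the grip in N (left out, the last holds). Time passes only in rows, so rows that do not move let the fingers close, or fill a call up. It gives the time, the measured TCP pose, the force, the opening and the grip force at its end, in the units of the state.
- observe(): the state, without advancing time (a new reading comes with each control period).
- read_camera(name): name is "scene" or "side" or "wrist"; returns (picture, depth): 400x640x3 uint8, blue, green, red; 400x640 float32, m along the optical axis (not along the pixel's ray), 0 where there is no reading.
- camera_params(name): a dict with "K" (3x3 intrinsics, pixels), "cam_to_world" (4x4, takes a point from camera to world coordinates); the wrist camera has in their place "hand_eye" (4x4, takes a point from camera to tool coordinates, whose origin is the TCP and whose axes are the flange's). Camera axes: x right, y up, looking along -z (the intrinsics and any distortion apply to the point x, -y, -z); pixel columns grow to the right and rows downward; lengths in m; the calibration is good to about 2 mm. A picture is of the moment at which its call begins: read the wrist's pose just before it. camera_params takes no time and is no camera call.
- hand_in(): hands the job in; it is judged then, once.
Trained networks look in the newest picture that a camera, given by its name, has taken for a name from the list of things; names that differ only in an ending like _2 or _b are one class to them, and where a whole thing is asked for, a point or a joint stands for the part that bears it (a point fixed in the world has none). Each returns a list of dicts, best first, with "confidence" (0 to 1); they miss things now and then, are a little off and sometimes report something else, mostly with a low value. They report only what shows in the picture. A call takes as long as a camera call. They do not tell look-alikes from the thing itself.
- silhouettes(camera, name): "region" (400x640 bool, what is visible of it) and "extent" ([centre column, centre row, width, height] in pixels, round what is visible of it).
- tip_of(camera, name): "xy" ([column, row] in pixels: a listed point, or the origin of a listed thing).
The state is a dict: "time_s": time; "joints": joint angles; "dq": joint speeds; "tau": joint torques, N m; "tcp_pos": TCP position; "ee_rot": TCP orientation; "wrist_force": force on the tool from outside, world axes, zero at the start; "wrist_torque": the same for the moment, N m; "grip_width": finger opening in m; "finger_force": force on a finger pad.
Only numpy, scipy, OpenCV 4.12 (cv2) and the standard library are available. Lean on these libraries where they do the work, as an engineer would, in place of code of your own. Each camera call takes 0.05 s, during which the arm holds its last target. There are 200 camera calls.

TASK

Someone wants to smell the candle on the electric warmer: with a fingertip, turn the warmer's big black knurled dial clockwise until it clicks in at the green dot and stays there on its own, then press the orange start button all the way down and let it come back up. Nothing is to be gripped or picked up: leave the candle standing on its plate and leave the lip balm and the soap box where they are.

Things in the scene. Friction and masses are not known exactly. Their poses are not given: they have to be found in the camera images.
- warmer: white electric candle warmer, fixed to the counter, 150 (x) x 300 (y) x 40 mm; origin: centre of its underside; -x is its front, towards the robot. In its frame the dial's vertical axis is at (0, 75) mm, the dark round warming plate (112 mm across, top 46 mm up) at (0, -80), the start button at (-48, -5)
- green_dot (a point): flat green dot, 10 mm across, on the warmer's top beside the dial, 64 mm from the dial's axis. It is the third of four such dots in a clockwise arc on the front side of the dial, 0.6 rad apart: black, yellow, green, red; seen from above they lie 0.9, 0.3, -0.3, -0.9 rad anticlockwise from the warmer's -x
- dial_face (a point): centre of the black dial's flat top, 64 mm above the warmer's underside. 104 mm across its knurl (36 upright ribs 1.8 mm proud), rim from 42 to 64 mm high. Too wide to pinch: turned by friction, a fingertip pressed on the face or stroked along the rim; it does not give way downwards. A white line on the face, 17 to 47 mm off the axis, points at the setting
- dial (a joint): angle of the dial (rad), growing clockwise seen from above; stops at -0.08 and 1.88. Detents (let go, it snaps to the nearest): white line at black 0, yellow 0.6, green 1.2, red 1.8. It starts at black or yellow, rarely poised between. Leaving a detent takes about 0.07 Nm
- start_button_top (a point): centre of the top of the orange round push button, 22 mm across, on the warmer's top; it goes straight down
- start_button (a joint): travel of the start button (m): 0 up, 0.006 fully down; spring, 4 N when fully down; it comes back up
- candle: candle in a patterned glass, 83 mm across, 75 mm tall, loose on the warming plate; origin: centre of its underside, z up
- lip_balm: small upright lip balm tube with yellow cap, 17 mm across, 67 mm tall, loose on the counter; origin: centre of its underside
- soap: pale blue soap box, 58 (x) x 88 (y) x 30 mm, loose on the counter; origin: centre of its underside
Not all that is in view belongs to the job. Leave any blue or red look-alike of the candle alone.

How it is judged:
By the outcome, as a careful person would: the job done as asked, in the order asked, and still so for the second after the job is handed in, with the robot touching nothing.
It also fails if it takes over 48 s, if anything falls off the work surface, if the arm or the gripper's body presses on something with over 40 N, if the wrist force passes 120 N, or if a joint passes its speed limit or range.

## Working session

There is one attempt and no reset: what is moved stays moved. The work goes in short steps, Python scripts to look and compute and a shell command to move; the robot and the scene stay as the last step left them, time stands still between calls to the robot, and variables do not carry over. Pictures are saved under pics/ and viewed, at most 10 in all, crops included, and the job is handed in when it is done.

```bash
mkdir -p pics; cat > h.py <<'E'
from bench import *
import numpy as np, cv2
from scipy.spatial.transform import Rotation as R
def toworld(cam,uv,d=None,z=None):
    p=camera_params(cam);K=np.array(p["K"])
    if cam=="wrist":
        s=observe();T=np.eye(4);T[:3,:3]=R.from_rotvec(s["ee_rot"]).as_matrix();T[:3,3]=s["tcp_pos"];M=T@np.array(p["hand_eye"])
    else: M=np.array(p["cam_to_world"])
    r=np.linalg.inv(K)@[uv[0],uv[1],1];r=np.array([r[0],-r[1],-1])
    if z is not None: 
        w=M[:3,:3]@r; d=(z-M[2,3])/w[2]
    return M[:3,:3]@(r*d)+M[:3,3]
E
python3 - <<'E'
from h import *
s=observe();print(s)
for c in ("scene","side"):
    p,d=read_camera(c);cv2.imwrite(f"pics/{c}0.png",p)
    print(c,{k:v for k,v in camera_params(c).items()})
    for n in ("dial_face","green_dot","start_button_top","candle","lip_balm","soap","warmer"):
        for t in tip_of(c,n)[:3]:
            u=t["xy"];dd=d[int(u[1]),int(u[0])]
            print(c,n,np.round(u,1),round(t["confidence"],2),np.round(toworld(c,u,dd),3))
E
```

```text
{'time_s': 0.0, 'joints': array([-1.27352787,  0.59214092,  0.04829166,  1.60980446, -0.03329555,
        0.94268125, -0.03375658]), 'dq': array([-0.00198197,  0.00017424,  0.00016309, -0.00085145, -0.00102961,
        0.00046827, -0.00019637]), 'tau': array([-8.69638399e-06, -5.48681760e+01,  1.54665794e+00, -1.98117793e+01,
        9.36008088e-03,  9.03343898e-03, -1.00275466e-05]), 'tcp_pos': array([0.2759588 , 0.66996711, 0.40353126]), 'ee_rot': array([-0.60980729, -3.08152403,  0.00346803]), 'wrist_force': array([-0.27428415,  0.09917115, -1.07888418]), 'wrist_torque': array([-0.01288372, -0.01948878, -0.02031233]), 'finger_force': 0.0, 'grip_width': 0.08558334640208141}
scene {'K': array([[405.59993612,   0.        , 326.1365861 ],
       [  0.        , 405.59993612, 200.39692807],
       [  0.        ,   0.        ,   1.        ]]), 'cam_to_world': array([[ 0.88728926,  0.26648772, -0.37643333,  0.08282225],
       [-0.46119764,  0.51939293, -0.719394  , -1.04199731],
       [ 0.00380715,  0.81192074,  0.58375528,  0.69106316],
       [ 0.        ,  0.        ,  0.        ,  1
[... 974 characters left out ...]
197 , -0.89646675],
       [-0.01226392,  0.71716918,  0.69679119,  0.67077483],
       [ 0.        ,  0.        ,  0.        ,  1.        ]])}
side dial_face [339.7 181.2] 0.72 [ 0.486 -0.25   0.06 ]
side green_dot [310.3 189. ] 0.85 [ 0.424 -0.234  0.038]
side start_button_top [326.1 213.3] 0.56 [ 0.434 -0.337  0.063]
side candle [293.  322.9] 0.88 [ 0.325 -0.558  0.067]
side candle [361.6 242.8] 0.84 [ 0.47  -0.452  0.096]
side candle [393.7 158.7] 0.8 [ 0.641 -0.174  0.031]
side lip_balm [362.4 241.8] 0.51 [ 0.471 -0.453  0.099]
side lip_balm [368.6 140.4] 0.45 [ 0.623 -0.045 -0.005]
side soap [256.1 263.3] 0.78 [ 0.282 -0.398  0.029]
side warmer [351.4 227.1] 0.77 [ 0.461 -0.42   0.105]
```

```bash
python3 - <<'E'
import cv2
a=cv2.imread("pics/scene0.png")
cv2.imwrite("pics/a.png",cv2.resize(a[130:350,200:440],None,fx=2.5,fy=2.5,interpolation=cv2.INTER_CUBIC))
E
```

```text
(no output)
```

View pics/scene0.png

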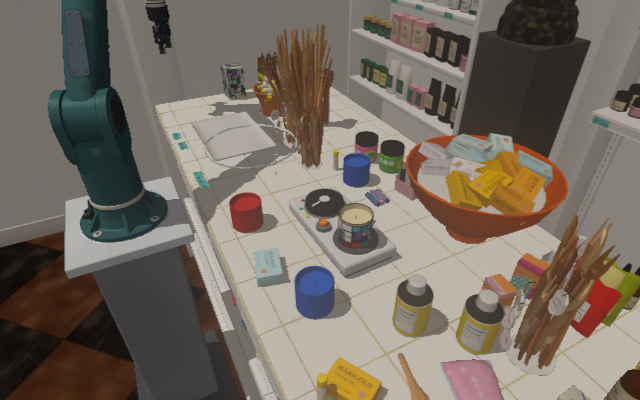

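View pics/a.png

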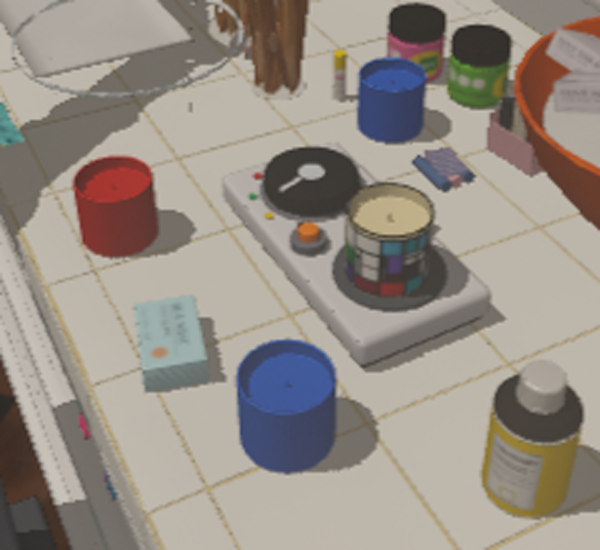

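```bash
python3 - <<'E'
from h import *
print(tcp_to_grasp)
p,d=read_camera("scene")
# sticks: world cloud near upper left region
vv,uu=np.mgrid[60:170,255:345]
P=np.array([toworld("scene",(u,v),d[v,u]) for u,v in zip(uu.ravel(),vv.ravel()) if d[v,u]>0])
m=(P[:,2]>0.12)
print(len(P),m.sum(),np.percentile(P[m],[1,5,50,95,99],axis=0).round(2))
for c in ("scene","side"):
    if c=="side": p,d=read_camera(c)
    hsv=cv2.cvtColor(p,cv2.COLOR_BGR2HSV)
    H=[]
    u0,v0=(318.7,196.3) if c=="scene" else (339.7,181.2)
    for v in range(int(v0-60),int(v0+60)):
        for u in range(int(u0-60),int(u0+60)):
            h,s,V=hsv[v,u]
            if s>110 and V>80:
                w=toworld(c,(u,v),z=.04); r=np.hypot(*(w[:2]-[.48,-.247]))
                if r<.085: H.append((h,*w[:2]))
    H=np.array(H)
    for nm,lo,hi in (("green",45,90),("yellow",22,35),("red",170,181),("red0",-1,5),("orange",6,16)):
        q=H[(H[:,0]>lo)&(H[:,0]<hi)] if len(H) else []
        print(c,nm,len(q),np.median(q,axis=0).round(3) if len(q) else '')
    # white line
    L=[]
    for v in range(int(v0-40),int(v0+40)):
        for u in range(int(u0-40),int(u0+40)):
            w=toworld(c,(u,v),z=.064)
            rr=w[:2]-[.482,-.247]
            if .0<np.hypot(*rr)<.046 and p[v,u].min()>110: L.append(rr)
    L=np.array(L);print(c,"line",len(L),L.mean(0).round(4) if len(L) else '', np.round(L[::5],3).tolist())
E
```

```text
0.1547Traceback (most recent call last):
  File "<stdin>", line 6, in <module>
  File "h.py", line 5, in toworld
    p=camera_params(cam);K=np.array(p["K"])
ValueError: time passes only in moves, steps and waits
```

```bash
python3 -m pendant '[{"slide":[0,0,-0.5],"rotation":[0,0,0],"grip":0},{"slide":[-0.4,-0.9,-0.5],"rotation":[0,0,0],"grip":0},{"slide":[-0.4,-0.9,0],"rotation":[0,0,0],"grip":0},{"slide":[-0.4,-0.9,0],"rotation":[0,0,0],"grip":0},{"slide":[-0.4,-0.9,0],"rotation":[0,0,0],"grip":0},{"slide":[-0.4,-0.9,0],"rotation":[0,0,0],"grip":0},{"slide":[-0.4,-0.9,0],"rotation":[0,0,0],"grip":0},{"slide":[-0.4,-0.9,0],"rotation":[0,0,0],"grip":0}]'; python3 -c "
from h import *
print(observe()['joints'].round(2))"
```

```text
time_s: 1.52
tcp_pos: [0.2835, 0.395, 0.4438]
ee_rot: [0.61, 3.082, 0.001]
wrist_force: [0.5, 0.2, 0.3]
grip_width: 0.0003
finger_force: 0.0
[-1.1   0.24  0.07  2.1  -0.02  0.81  0.17]
```

```bash
sed -i 's/^def toworld/import functools\ncamera_params=functools.lru_cache(None)(camera_params)\ndef toworld/' h.py; python3 - <<'E'
from h import *
def cloud(c,d):
    pr=camera_params(c);K=pr["K"];M=pr["cam_to_world"]
    v,u=np.mgrid[0:400,0:640]
    X=np.stack([(u-K[0,2])/K[0,0]*d,-(v-K[1,2])/K[1,1]*d,-d],-1)
    return X@M[:3,:3].T+M[:3,3]
def plane(c,z):
    pr=camera_params(c);K=pr["K"];M=pr["cam_to_world"]
    v,u=np.mgrid[0:400,0:640]
    r=np.stack([(u-K[0,2])/K[0,0],-(v-K[1,2])/K[1,1],-np.ones(u.shape)],-1)@M[:3,:3].T
    return r*((z-M[2,3])/r[...,2])[...,None]+M[:3,3]
for c in ("scene","side"):
    p,d=read_camera(c);hsv=cv2.cvtColor(p,cv2.COLOR_BGR2HSV).astype(int)
    if c=="scene":
        P=cloud(c,d)[60:170,255:345].reshape(-1,3);P=P[(P[:,2]>.12)&(P[:,0]<.9)&(P[:,1]<.5)]
        print("sticks",len(P),np.percentile(P,[1,5,50,95,99],axis=0).round(2).tolist())
    W=plane(c,.04);near=np.hypot(W[...,0]-.45,W[...,1]+.28)<.1
    sat=near&(hsv[...,1]>90)&(hsv[...,2]>70)
    for nm,lo,hi in (("green",45,90),("yellow",19,35),("red",170,181),("red0",-1,5),("orange",6,16)):
        m=sat&(hsv[...,0]>lo)&(hsv[...,0]<hi)
        n,lab,st,ce=cv2.connectedComponentsWithStats(m.astype(np.uint8))
        for i in range(1,n):
            if st[i,4]>3: print(c,nm,st[i,4],ce[i].round(1),W[lab==i].mean(0).round(4))
    F=plane(c,.064);r=F[...,:2]-[.482,-.247]
    disc=(np.hypot(r[...,0],r[...,1])<.07)&(p.max(-1)<75)
    F2=F[disc];print("dark mid",((F2.max(0)+F2.min(0))/2).round(4),F2.min(0).round(3),F2.max(0).round(3))
    l=(np.hypot(r[...,0],r[...,1])<.046)&(p.min(-1)>100)
    print(c,"line",l.sum(),(r[l]).round(3).tolist()[::3])
E
```

```text
sticks 4230 [[0.46, -0.06, 0.12], [0.51, -0.03, 0.13], [0.58, 0.12, 0.2], [0.72, 0.44, 0.31], [0.78, 0.48, 0.33]]
scene yellow 8 [307.1 215.9] [ 0.4266 -0.2784  0.04  ]
scene red0 8 [302.5 200. ] [ 0.4456 -0.2083  0.04  ]
scene orange 63 [322.8 222.4] [ 0.4506 -0.3214  0.04  ]
dark mid [ 0.4792 -0.2646  0.064 ] [ 0.426 -0.316  0.064] [ 0.532 -0.213  0.064]
scene line 124 [[0.002, 0.045], [0.01, 0.041], [0.017, 0.038], [0.025, 0.034], [0.032, 0.03], [-0.005, 0.043], [0.003, 0.04], [-0.014, 0.043], [-0.007, 0.039], [-0.019, 0.039], [-0.011, 0.036], [-0.021, 0.035], [-0.028, 0.033], [-0.032, 0.03], [-0.036, 0.027], [-0.038, 0.023], [0.002, 0.002], [0.009, -0.002], [0.017, -0.005], [-0.038, 0.017], [0.0, -0.002], [0.007, -0.006], [0.014, -0.009], [-0.042, 0.014], [-0.004, -0.005], [0.003, -0.009], [0.01, -0.012], [0.017, -0.016], [-0.009, -0.008], [-0.002, -0.012], [0.005, -0.015], [0.013, -0.019], [-0.006, -0.014], [0.001, -0.018], [0.008, -0.022], [-0.013, -0.016], [-0.003, -0.021], [0.004, -0.024], [-0.015, -0.02], [-0.022, -0.022], [-0.028, -0.023], [-0.032, -0.026]]
side yellow 10 [
[... 1259 characters left out ...]
05], [-0.005, -0.007], [0.001, -0.009], [0.007, -0.01], [0.013, -0.012], [-0.045, 0.0], [-0.008, -0.01], [-0.002, -0.011], [0.004, -0.013], [0.01, -0.014], [0.017, -0.016], [-0.009, -0.013], [-0.003, -0.014], [0.003, -0.016], [0.01, -0.018], [0.016, -0.019], [-0.014, -0.015], [-0.008, -0.016], [-0.002, -0.018], [0.005, -0.019], [0.011, -0.021], [-0.021, -0.016], [-0.015, -0.018], [-0.009, -0.019], [-0.002, -0.021], [0.004, -0.022], [0.01, -0.024], [-0.024, -0.018], [-0.018, -0.02], [-0.007, -0.023], [-0.001, -0.024], [0.005, -0.026], [-0.031, -0.02], [-0.024, -0.021], [-0.018, -0.023], [-0.039, -0.021], [-0.033, -0.022], [-0.027, -0.024], [-0.038, -0.024], [-0.032, -0.026], [-0.035, -0.028]]
```

```bash
python3 - <<'E'
from h import *
pr=camera_params("scene");K=pr["K"];M=pr["cam_to_world"]
p,d=read_camera("scene")
v,u=np.mgrid[0:400,0:640]
P=np.stack([(u-K[0,2])/K[0,0]*d,-(v-K[1,2])/K[1,1]*d,-d],-1)@M[:3,:3].T+M[:3,3]
P=P[:180,240:350].reshape(-1,3)
P=P[(P[:,2]>.1)&(P[:,2]<.7)&(P[:,0]>.3)&(P[:,0]<.85)&(P[:,1]>-.2)&(P[:,1]<.5)]
for y in np.arange(-.2,.5,.05):
    q=P[(P[:,1]>=y)&(P[:,1]<y+.05)]
    if len(q)>5:
        print(round(y,2),len(q),"minx",np.percentile(q[:,0],2).round(3),"zmax",np.percentile(q[:,2],99).round(2))
E
```

```text
-0.1 19 minx 0.525 zmax 0.22
-0.05 638 minx 0.528 zmax 0.21
-0.0 180 minx 0.5 zmax 0.3
0.05 738 minx 0.47 zmax 0.37
0.1 1739 minx 0.502 zmax 0.39
0.15 1083 minx 0.519 zmax 0.39
0.2 338 minx 0.578 zmax 0.37
0.25 384 minx 0.537 zmax 0.36
0.3 196 minx 0.514 zmax 0.19
0.35 145 minx 0.516 zmax 0.2
0.4 63 minx 0.534 zmax 0.22
0.45 252 minx 0.573 zmax 0.24
```

```bash
python3 -m pendant '[{"slide":[-0.79,-0.64,-0.19],"rotation":[0,0,0],"grip":0},{"slide":[-0.79,-0.64,-0.19],"rotation":[0,0,0],"grip":0},{"slide":[-0.79,-0.64,-0.19],"rotation":[0,0,0],"grip":0},{"slide":[-0.79,-0.64,-0.19],"rotation":[0,0,0],"grip":0},{"slide":[-0.62,-0.69,-0.19],"rotation":[0,0,0],"grip":0},{"slide":[-0.62,-0.69,-0.19],"rotation":[0,0,0],"grip":0},{"slide":[-0.62,-0.69,-0.19],"rotation":[0,0,0],"grip":0},{"slide":[-0.62,-0.69,-0.19],"rotation":[0,0,0],"grip":0}]'; python3 -c "
from h import *
print(observe()['joints'].round(2))"
```

```text
time_s: 2.33
tcp_pos: [0.4123, 0.1135, 0.5054]
ee_rot: [0.607, 3.08, 0.002]
wrist_force: [0.6, 0.4, 0.6]
grip_width: -0.0002
finger_force: 0.0
[-0.65  0.08  0.3   2.13 -0.03  0.93  0.84]
```

```bash
python3 -m pendant '[{"slide":[-0.4,-0.83,0],"rotation":[0,0,0],"grip":0},{"slide":[-0.4,-0.83,0],"rotation":[0,0,0],"grip":0},{"slide":[-0.4,-0.83,0],"rotation":[0,0,0],"grip":0},{"slide":[-0.4,-0.83,0],"rotation":[0,0,0],"grip":0},{"slide":[-0.4,-0.83,0.2],"rotation":[0,0,0],"grip":0},{"slide":[-0.4,-0.83,0.4],"rotation":[0,0,0],"grip":0},{"slide":[-0.4,-0.83,0.5],"rotation":[0,0,0],"grip":0},{"slide":[-0.4,-0.83,0.5],"rotation":[0,0,0],"grip":0}]'; python3 - <<'E'
from h import *
s=observe();print(s["joints"].round(2),s["tcp_pos"])
p,d=read_camera("wrist");cv2.imwrite("pics/w1.png",p)
print(camera_params("wrist")["hand_eye"].round(3))
for n,z in (("dial_face",.064),("green_dot",.04),("start_button_top",.055),("candle",.046)):
    for t in tip_of("wrist",n)[:2]:
        u=t["xy"];print(n,np.round(u,1),round(t["confidence"],2),toworld("wrist",u,z=z).round(4),toworld("wrist",u,d[int(u[1]),int(u[0])]).round(4))
E
```

```text
time_s: 3.0
tcp_pos: [0.4299, -0.1809, 0.4409]
ee_rot: [0.605, 3.079, -0.0]
wrist_force: [1.1, 1.1, -0.1]
grip_width: -0.0001
finger_force: 0.0
[-0.16  0.24  0.56  2.15 -0.18  0.79  1.69] [ 0.42992465 -0.18087407  0.44085238]
[[-0.     0.948  0.319  0.082]
 [ 1.     0.     0.001  0.   ]
 [ 0.001  0.319 -0.948  0.031]
 [ 0.     0.     0.     1.   ]]
dial_face [275.3 231. ] 0.81 [ 0.4774 -0.2603  0.064 ] [ 0.4778 -0.2607  0.0629]
green_dot [267.  178.9] 0.78 [ 0.4219 -0.2446  0.04  ] [ 0.4216 -0.2443  0.0412]
start_button_top [195.6 221.2] 0.7 [ 0.435  -0.3404  0.055 ] [ 0.4334 -0.3367  0.0619]
candle [266.   47.7] 0.94 [ 0.2948 -0.1806  0.046 ] [ 0.2974 -0.1792  0.0618]
candle [ 56.  182.4] 0.74 [ 0.3317 -0.4723  0.046 ] [ 0.3315 -0.4751  0.0429]
```

View pics/w1.png

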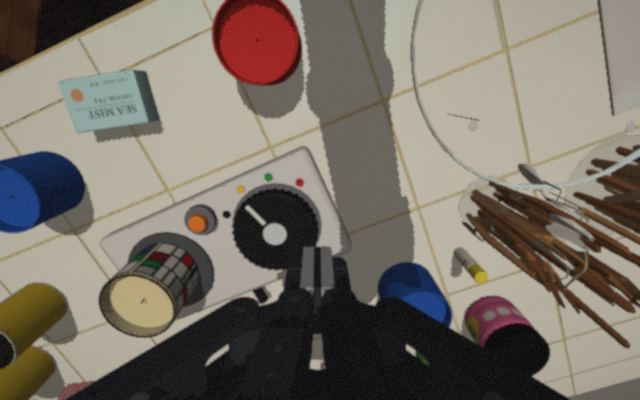

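```bash
python3 -m pendant '[{"slide":[-0.2,-0.33,0.7],"rotation":[0,0,0],"grip":0},{"slide":[-0.2,-0.33,0.7],"rotation":[0,0,0],"grip":0},{"slide":[-0.2,-0.33,0.7],"rotation":[0,0,0],"grip":0},{"slide":[-0.2,-0.33,0.7],"rotation":[0,0,0],"grip":0},{"slide":[-0.2,-0.33,0.7],"rotation":[0,0,0],"grip":0},{"slide":[-0.2,-0.33,0.7],"rotation":[0,0,0],"grip":0},{"slide":[0,0,0.4],"rotation":[0,0,0],"grip":0},{"slide":[0,0,0],"rotation":[0,0,0],"grip":0}]'; python3 - <<'E'
from h import *
s=observe();print(s["joints"].round(2),s["tcp_pos"])
p,d=read_camera("wrist");cv2.imwrite("pics/w2.png",p)
for n,z in (("dial_face",.064),("green_dot",.04),("start_button_top",.06)):
    for t in tip_of("wrist",n)[:2]:
        u=t["xy"];print(n,np.round(u,1),round(t["confidence"],2),toworld("wrist",u,z=z).round(4),toworld("wrist",u,d[int(u[1]),int(u[0])]).round(4))
E
```

```text
time_s: 3.92
tcp_pos: [0.4436, -0.2696, 0.2544]
ee_rot: [-0.605, -3.079, -0.004]
wrist_force: [-0.1, 0.4, -0.5]
grip_width: 0.0001
finger_force: 0.0
[ 0.22  0.6   0.33  2.18 -0.46  0.43  2.1 ] [ 0.4435587  -0.26957768  0.25441275]
dial_face [362.6 297.2] 0.57 [ 0.4869 -0.2571  0.064 ] [ 0.4849 -0.2567  0.0667]
green_dot [347.3 187.3] 0.82 [ 0.4273 -0.2425  0.04  ] [ 0.4256 -0.2423  0.0453]
start_button_top [201.9 280.3] 0.86 [ 0.4428 -0.3444  0.06  ] [ 0.4403 -0.3408  0.0657]
```

View pics/w2.png

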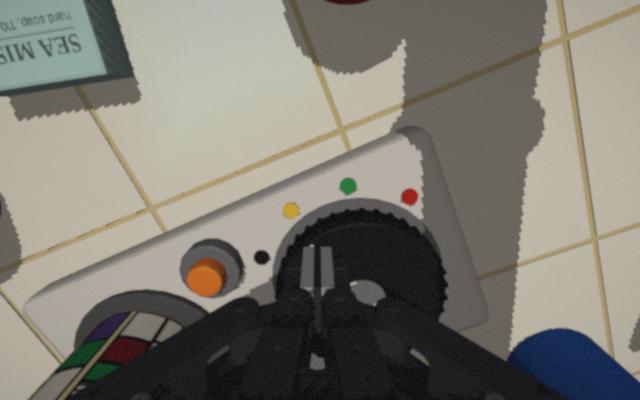

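```bash
python3 -m pendant '[{"slide":[-0.12,0.05,0.1],"rotation":[0,0,0],"grip":0},{"slide":[0,0,0.1],"rotation":[0,0,0],"grip":0},{"slide":[0,0,0.1],"rotation":[0,0,0],"grip":0},{"slide":[0,0,0.05],"rotation":[0,0,0],"grip":0},{"slide":[0,0,0.03],"rotation":[0,0,0],"grip":0},{"slide":[0,0,0.03],"rotation":[0,0,0],"grip":0},{"slide":[0,0,0],"rotation":[0,0,0],"grip":0},{"slide":[0,0,0],"rotation":[0,0,0],"grip":0}]'
```

```text
time_s: 4.78
tcp_pos: [0.4476, -0.2712, 0.2401]
ee_rot: [-0.61, -3.081, -0.0]
wrist_force: [0.5, -0.3, -0.4]
grip_width: -0.0001
finger_force: 0.0
```

```bash
python3 -m pendant '[{"slide":[0,0,0.03],"rotation":[0,0,0],"grip":0},{"slide":[0,0,0.03],"rotation":[0,0,0],"grip":0},{"slide":[0,0,0.03],"rotation":[0,0,0],"grip":0},{"slide":[0,0,0],"rotation":[0,0,0],"grip":0},{"slide":[0,0,0],"rotation":[0,0,0],"grip":0},{"slide":[0,0,0],"rotation":[0,0,0],"grip":0},{"slide":[0,0,0],"rotation":[0,0,0],"grip":0},{"slide":[0,0,0],"rotation":[0,0,0],"grip":0}]'
```

```text
time_s: 5.45
tcp_pos: [0.4477, -0.2714, 0.2374]
ee_rot: [0.61, 3.081, 0.0]
wrist_force: [-0.8, -0.4, 8.6]
grip_width: 0.0003
finger_force: 3.9
```

```bash
python3 -m pendant '[{"slide":[0,0,0.02],"rotation":[0,0,0],"grip":0},{"slide":[0.06,0.083,0],"rotation":[0,0,0],"grip":0},{"slide":[0.06,0.083,0],"rotation":[0,0,0],"grip":0},{"slide":[0.06,0.083,0],"rotation":[0,0,0],"grip":0},{"slide":[0.03,0.097,0],"rotation":[0,0,0],"grip":0},{"slide":[0.03,0.097,0],"rotation":[0,0,0],"grip":0},{"slide":[0.03,0.097,0],"rotation":[0,0,0],"grip":0},{"slide":[0,0,0],"rotation":[0,0,0],"grip":0}]'
```

```text
time_s: 6.12
tcp_pos: [0.4473, -0.2473, 0.2373]
ee_rot: [0.609, 3.078, -0.001]
wrist_force: [-0.6, 1.5, 12.5]
grip_width: -0.0001
finger_force: 5.9
```

```bash
python3 - <<'E'
from h import *
s=observe();print(s["tcp_pos"],s["wrist_force"],s["wrist_torque"])
p,d=read_camera("side");a=p[140:240,270:400];b,_=read_camera("wrist")
cv2.imwrite("pics/w3.png",np.hstack([cv2.resize(a,(520,400),interpolation=cv2.INTER_CUBIC),b[130:330,180:460][:, :].repeat(2,0)[:400]]))
E
```

```text
[ 0.44727712 -0.24732066  0.23728122] [-0.55369134  1.5253419  12.51267225] [ 0.18369368 -0.06799989 -0.06301579]
```

View pics/w3.png

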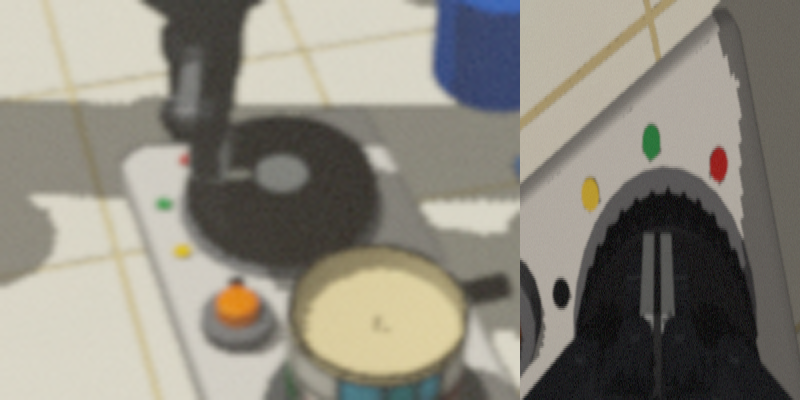

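```bash
python3 -m pendant '[{"slide":[0,0,-0.1],"rotation":[0,0,0],"grip":0},{"slide":[0,0,-0.3],"rotation":[0,0,0],"grip":0},{"slide":[0,0,-0.6],"rotation":[0,0,0],"grip":0},{"slide":[0,0,-0.9],"rotation":[0,0,0],"grip":0},{"slide":[0,0.5,-0.5],"rotation":[0,0,0],"grip":0},{"slide":[0,0.5,0],"rotation":[0,0,0],"grip":0},{"slide":[0,0.5,0],"rotation":[0,0,0],"grip":0},{"slide":[0,0,0],"rotation":[0,0,0],"grip":0}]'; cat > line.py <<'E'
from h import *
s=observe();print(s["tcp_pos"])
pr=camera_params("wrist")
p,d=read_camera("wrist")
T=np.eye(4);T[:3,:3]=R.from_rotvec(s["ee_rot"]).as_matrix();T[:3,3]=s["tcp_pos"];W=T@pr["hand_eye"]
C=np.array([.484,-.258])
def top(p,pr,M):
    # rectified top view at z=.064, 0.5 mm per px, x right, y up
    g=np.arange(-.09,.09,.0005);X,Y=np.meshgrid(C[0]+g,C[1]-g)
    Q=np.stack([X,Y,np.full(X.shape,.064)],-1)-M[:3,3]
    Q=Q@M[:3,:3];K=pr["K"]
    u=(K[0,0]*Q[...,0]/-Q[...,2]+K[0,2]).astype(np.float32);v=(-K[1,1]*Q[...,1]/-Q[...,2]+K[1,2]).astype(np.float32)
    return cv2.remap(p,u,v,cv2.INTER_LINEAR)
q,_=read_camera("side");ps=camera_params("side")
import sys
cv2.imwrite(sys.argv[1],np.hstack([top(p,pr,W),top(q,ps,ps["cam_to_world"])]))
E
python3 line.py pics/l1.png
```

```text
time_s: 6.88
tcp_pos: [0.4705, -0.1877, 0.332]
ee_rot: [0.6, 3.083, 0.004]
wrist_force: [-0.2, -0.1, 0.5]
grip_width: 0.0003
finger_force: 0.0
[ 0.47051777 -0.1876536   0.33197359]
```

View pics/l1.png

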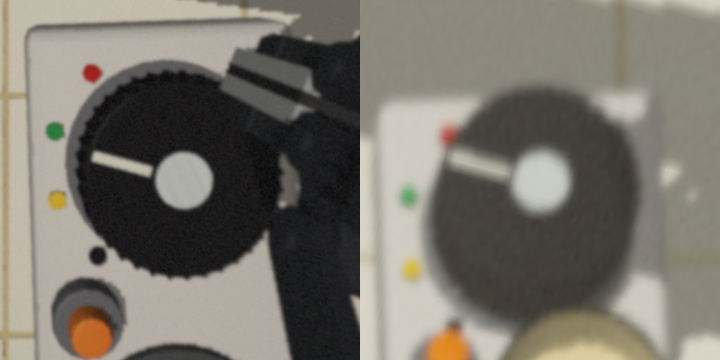

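```bash
python3 -m pendant '[{"slide":[-0.18,-0.93,0],"rotation":[0,0,0],"grip":0},{"slide":[-0.18,-0.93,0],"rotation":[0,0,0],"grip":0},{"slide":[-0.18,-0.93,0],"rotation":[0,0,0],"grip":0},{"slide":[-0.18,-0.93,0],"rotation":[0,0,0],"grip":0},{"slide":[0,0,0.3],"rotation":[0,0,1],"grip":0},{"slide":[0,0,0.3],"rotation":[0,0,1],"grip":0},{"slide":[0,0,0.3],"rotation":[0,0,1],"grip":0},{"slide":[0,0,0.3],"rotation":[0,0,1],"grip":0}]' && python3 -m pendant '[{"slide":[0,0,0.2],"rotation":[0,0,0.9],"grip":0},{"slide":[0,0,0.2],"rotation":[0,0,0.6],"grip":0},{"slide":[0,0,0.1],"rotation":[0,0,0],"grip":0},{"slide":[0,0,0],"rotation":[0,0,0],"grip":0},{"slide":[0,0,0],"rotation":[0,0,0],"grip":0},{"slide":[0,0,0],"rotation":[0,0,0],"grip":0},{"slide":[0,0,0],"rotation":[0,0,0],"grip":0},{"slide":[0,0,0],"rotation":[0,0,0],"grip":0}]'; python3 - <<'E'
from h import *
s=observe();print(s["joints"].round(2),s["tcp_pos"],R.from_rotvec(s["ee_rot"]).as_matrix().round(3).tolist())
p,d=read_camera("wrist")
for n,z in (("start_button_top",.06),):
    for t in tip_of("wrist",n)[:2]:
        u=t["xy"];print(n,np.round(u,1),round(t["confidence"],2),toworld("wrist",u,z=z).round(4),toworld("wrist",u,d[int(u[1]),int(u[0])]).round(4))
q,_=read_camera("side")
cv2.imwrite("pics/b.png",np.hstack([cv2.resize(q[130:280,260:410],(400,400)),p[:,140:540]]))
E
```

```text
time_s: 7.65
tcp_pos: [0.4373, -0.3418, 0.2831]
ee_rot: [-1.249, -2.882, 0.001]
wrist_force: [-0.3, -0.1, 0.5]
grip_width: 0.0001
finger_force: 0.0
time_s: 8.32
tcp_pos: [0.4389, -0.3403, 0.2644]
ee_rot: [1.459, 2.781, 0.0]
wrist_force: [0.0, -0.1, 0.6]
grip_width: -0.0001
finger_force: 0.0
[ 0.22  0.65  0.51  2.11 -0.62  0.54  1.79] [ 0.43887689 -0.34034242  0.26435658] [[-0.568, 0.823, 0.001], [0.823, 0.568, -0.0], [-0.001, 0.001, -1.0]]
start_button_top [319.8 235.8] 0.73 [ 0.4407 -0.339   0.06  ] [ 0.4401 -0.3381  0.0622]
```

View pics/b.png

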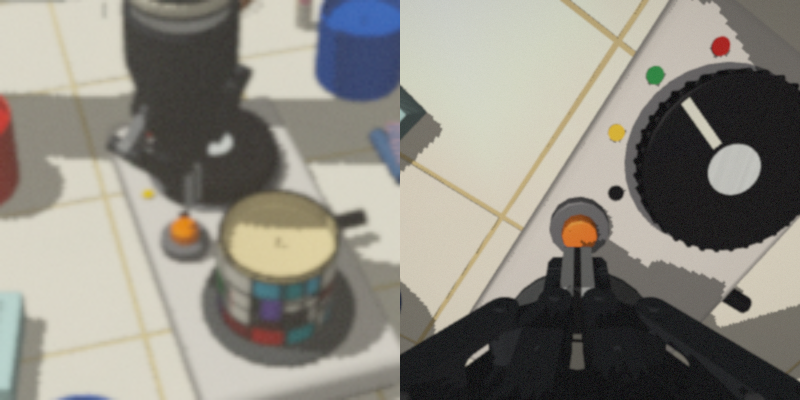

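```bash
python3 -m pendant '[{"slide":[-0.04,-0.02,0.1],"rotation":[0,0,0],"grip":0},{"slide":[0,0,0.1],"rotation":[0,0,0],"grip":0},{"slide":[0,0,0.1],"rotation":[0,0,0],"grip":0},{"slide":[0,0,0.1],"rotation":[0,0,0],"grip":0},{"slide":[0,0,0.1],"rotation":[0,0,0],"grip":0},{"slide":[0,0,0.1],"rotation":[0,0,0],"grip":0},{"slide":[0,0,0.1],"rotation":[0,0,0],"grip":0},{"slide":[0,0,0],"rotation":[0,0,0],"grip":0}]' && python3 -m pendant '[{"slide":[0,0,0.05],"rotation":[0,0,0],"grip":0},{"slide":[0,0,0.05],"rotation":[0,0,0],"grip":0},{"slide":[0,0,0],"rotation":[0,0,0],"grip":0},{"slide":[0,0,0],"rotation":[0,0,0],"grip":0},{"slide":[0,0,0],"rotation":[0,0,0],"grip":0},{"slide":[0,0,0],"rotation":[0,0,0],"grip":0},{"slide":[0,0,0],"rotation":[0,0,0],"grip":0},{"slide":[0,0,0],"rotation":[0,0,0],"grip":0}]'
```

```text
time_s: 9.13
tcp_pos: [0.439, -0.3418, 0.2351]
ee_rot: [-1.46, -2.781, -0.0]
wrist_force: [-0.2, -0.7, 1.2]
grip_width: 0.0001
finger_force: 0.6
time_s: 9.8
tcp_pos: [0.439, -0.3419, 0.2319]
ee_rot: [-1.46, -2.782, -0.0]
wrist_force: [-0.8, 0.2, 2.0]
grip_width: 0.0004
finger_force: 1.3
```

```bash
python3 -m pendant '[{"slide":[0,0,0.04],"rotation":[0,0,0],"grip":0},{"slide":[0,0,0.03],"rotation":[0,0,0],"grip":0},{"slide":[0,0,0.03],"rotation":[0,0,0],"grip":0},{"slide":[0,0,0],"rotation":[0,0,0],"grip":0},{"slide":[0,0,0],"rotation":[0,0,0],"grip":0},{"slide":[0,0,0],"rotation":[0,0,0],"grip":0},{"slide":[0,0,0],"rotation":[0,0,0],"grip":0},{"slide":[0,0,0],"rotation":[0,0,0],"grip":0}]'
```

```text
time_s: 10.47
tcp_pos: [0.4388, -0.3421, 0.2292]
ee_rot: [1.46, 2.781, 0.002]
wrist_force: [-3.1, 2.9, 16.9]
grip_width: -0.0004
finger_force: 8.4
```

```bash
python3 -m pendant '[{"slide":[0,0,0.02],"rotation":[0,0,0],"grip":0},{"slide":[0,0,0],"rotation":[0,0,0],"grip":0},{"slide":[0,0,0],"rotation":[0,0,0],"grip":0},{"slide":[0,0,-0.1],"rotation":[0,0,0],"grip":0},{"slide":[0,0,-0.3],"rotation":[0,0,0],"grip":0},{"slide":[0,0,-0.6],"rotation":[0,0,0],"grip":0},{"slide":[0,0,-0.9],"rotation":[0,0,0],"grip":0},{"slide":[0,0,-0.9],"rotation":[0,0,0],"grip":0}]' && python3 -m pendant '[{"slide":[0.5,0,-0.5],"rotation":[0,0,0],"grip":0},{"slide":[0.5,0,-0.5],"rotation":[0,0,0],"grip":0},{"slide":[0,0,0],"rotation":[0,0,0],"grip":0},{"slide":[0,0,0],"rotation":[0,0,0],"grip":0},{"slide":[0,0,0],"rotation":[0,0,0],"grip":0},{"slide":[0,0,0],"rotation":[0,0,0],"grip":0},{"slide":[0,0,0],"rotation":[0,0,0],"grip":0},{"slide":[0,0,0],"rotation":[0,0,0],"grip":0}]'; python3 - <<'E'
from h import *
p,d=read_camera("wrist");t=tip_of("wrist","start_button_top")[0];u=t["xy"]
print(u,t["confidence"],toworld("wrist",u,d[int(u[1]),int(u[0])]).round(4))
cv2.imwrite("pics/f.png",p)
E
```

```text
time_s: 11.13
tcp_pos: [0.4391, -0.3417, 0.3397]
ee_rot: [-1.459, -2.78, 0.001]
wrist_force: [0.4, -0.6, 0.1]
grip_width: -0.0002
finger_force: 0.0
time_s: 11.8
tcp_pos: [0.4166, -0.3093, 0.3782]
ee_rot: [-1.46, -2.78, 0.001]
wrist_force: [0.5, -0.1, -0.1]
grip_width: -0.0002
finger_force: 0.0
[319.4, 222.0] 0.88 [ 0.4401 -0.3394  0.0621]
```

View pics/f.png

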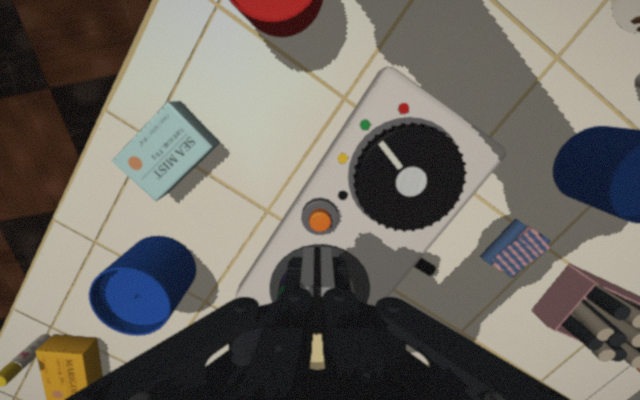

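```bash
python3 - <<'E'
from h import *
p,d=read_camera("side")
for t in tip_of("side","candle")[:3]: print(np.round(t["xy"],1),t["confidence"])
print(silhouettes("side","candle")[1]["extent"] if True else 0)
cv2.imwrite("pics/g.png",cv2.resize(p[120:340,240:440],None,fx=2.5,fy=2.5))
E
```

```text
[293.8 321.4] 0.96
[391.5 157.3] 0.92
[248.1 197.5] 0.88
[366.2, 230.1, 46.3, 61.8]
```

View pics/g.png

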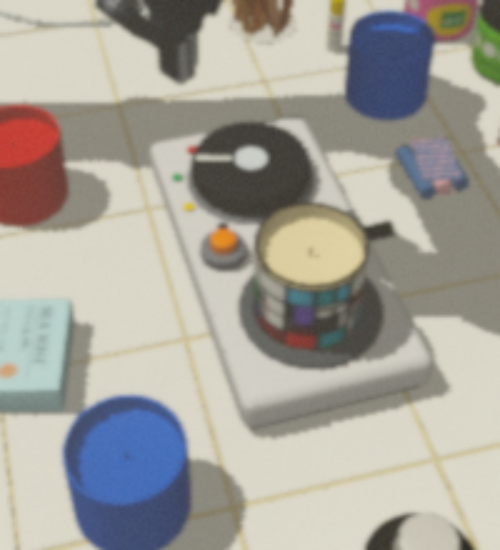

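The candle is still standing on its plate at (312,280). The dial line runs from (250,158) to (195,157), which is green in the rectified view. The button is up at (223,240), and the soap and lip balm are where they were.

```bash
python3 -c "
from bench import *
print(hand_in())"
```

```text
the job is handed in; nothing more can be done
None
```

The dial is clicked in at the green dot and holding on its own; the start button was then pressed until it bottomed out and has come back up. The candle, lip balm and soap box are where they were, and I handed the job in at about 12 s, with the arm clear of everything.

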